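# Close the UV chamber's drawer and switch its lamp on at the guarded switch

## Robot

A 7-joint arm with a two-finger parallel gripper is mounted at the origin on the work surface. World frame = base frame: x ahead of the robot, y to its left, z up, the work surface at z = 0. Lengths are in m, angles in rad, forces in N, time in s.
With the tool pointing down it reaches from about 0.35 to 0.9 m from the base axis. Payload 8.1 kg.
Tool frame: the origin (TCP) lies between the finger pads; the fingertips stand ctrl.finger_overhang ahead of it and the grasp point (between the pads) lies 2 mm behind it (ctrl.finger_overhang is the distance from the TCP to the fingertips, in m); z points along the fingers, y is the line along which they close (so a half turn about z gives the same grasp; the last joint's range is limited). The gripper opens to 92 mm and grips with 3 to 60 N. Pads are 19 mm wide; open, the fingers measure 130 mm over their backs; the gripper's body (75 mm by 190 mm) begins 47 mm behind the grasp point.
Start: joints at [-1.295, 0.434, 0.025, 1.573, -0.012, 1.134, -0.075], TCP at [0.231, 0.581, 0.244] pointing down, gripper open.
Joint ranges: [-2.62, 2.62], [-0.44, 2.09], [-1.27, 1.32], [0.08, 2.57], [-1.32, 4.46], [0.12, 2], [-2.74, 2.74]. Speed limits (rad/s): [2.22, 2.22, 3.01, 3.01, 3.14, 3.14, 3.14].

## Interface

Orientations are given as a unit quaternion [w, x, y, z].
In Python, from station import sensors, imaging, job, ctrl gives the robot as it stands.
- The arm moves only by the shell command python3 -m handwheel 'ROWS' [FORCE]. ROWS is JSON, a list of rows, each a list of 7 numbers: the opening in per cent of the stroke, from 0 (shut) to 100 (fully open), then the shift along the tool's x, y, z in mm, then the turn, a rotation vector about the tool's x, y, z in rad. A call has 1 to 8 rows; each row is the pose to reach, as a shift and turn from the pose commanded when the call began, along the tool's axes at that moment; what a row does not reach only later rows make up. A row lasts 1/10 s, in which the tool goes at most 50 mm and 8.59 degrees, less where a joint would pass 70% of its speed; a pose out of reach is approached as far as the arm can. A call with a gripper value outside its range is refused whole. The fingers move at their own pace and stop on an object; FORCE is the grip in N (left out, the last holds). Time passes only in rows, so rows that repeat a pose let the fingers close. It gives the time, the measured TCP pose, the force, the opening and the grip force at its end, in the units of the state.
- sensors.observe(): the state, without advancing time (a new reading comes with each control period).
- imaging.read_camera(name): name is "scene" or "top" or "wrist"; returns the picture (480x640x3 uint8, red, green, blue); there is no depth.
- imaging.calibration(name): a dict with "intrinsics" (3x3 intrinsics, pixels), "R" (3x3) and "t" (3): a world point X has camera coordinates R X + t. Camera axes: x right, y down, z forward; pixel columns grow to the right and rows downward; lengths in m; the calibration is good to about 2 mm. A picture is of the moment at which its call begins: read the wrist's pose just before it. calibration takes no time and is no camera call; for the wrist camera it gives the pose at the moment of the call.
- job.hand_in(): hands the job in; it is judged then, once.
The state is a dict: "clock": time; "joints": joint angles; "qvel": joint speeds; "effort": joint torques, N m; "position": TCP position; "orientation": TCP orientation; "force": force on the tool from outside, world axes, zero at the start; "wrist_torque": the same for the moment, N m; "grip_width": finger opening in m; "gripper_force": force on a finger pad.
Only numpy, scipy, OpenCV 4.12 (cv2) and the standard library are available. Lean on these libraries where they do the work, as an engineer would, in place of code of your own. Each camera call takes 0.05 s, during which the arm holds its last target. There are 200 camera calls.

## Task

The slides are loaded for UV cleaning. Push the chamber's sample drawer fully home and only then switch the lamp on at the sloping console: lift the sprung clear cover, throw the toggle under it over towards the cover's hinge, and let the cover drop shut again. Leave the small bare toggle beside it alone and do not disturb the other things on the bench.

Things in the scene. Friction and masses are not known exactly. Their poses are not given: they have to be found in the camera images.
- chamber: UV chamber: white steel housing 250 deep (x) x 220 wide (y) x 130 mm high, fixed. Origin: at bench level, middle of its front edge; x points from the front into the housing, y to the left seen from the robot, z up. Its front faces the robot, give or take its yaw; it stands to the left or to the right of the console
- drawer (a joint): sample drawer in the chamber's front, opening in m: 0 = fully home, up to 0.12 out along the chamber's -x. Slides stiffly (about 2 N) and stays where it is left. Front panel 200 mm wide, 14 to 80 mm above the bench, its outer face 12.5 mm in front of the housing when home
- drawer_handle (a point): middle of the drawer's bar handle: a level steel bar 110 mm long along the chamber's y, about 10 mm thick, 50 mm above the bench, standing 35 mm off the drawer's front panel, with nothing below or in front of it
- console: lamp supply: grey desk console 170 deep (x) x 200 mm wide (y), fixed. Origin: at bench level, middle of its front edge; x points to the back, y to the left seen from the robot, z up. Its top panel is 50 mm high at the front edge and rises to the back at 10 degrees. The covered lamp switch is at the panel's front middle (y = 0); a meter and a knob (to 16 mm high) stand 105 mm and more up the panel
- guard_hinge (a point): middle of the cover's hinge pin: level, along the console's y, 74 mm up the panel from its front edge and 10 mm off it
- guard_cover (a joint): sprung cover's angle, rad: 0 = down, 1.75 = swung right back. A spring (0.04 N m at 0, 0.09 at 1 rad: about 1 N at the tab) always shuts it; it never stays up by itself. Clear plastic hood, open below, 54 mm wide, 50 mm clear between its cheeks; front wall 68 mm from the hinge pin; roof 40 mm off the panel; cheeks and front wall end 13 mm off the panel
- guard_tab (a point): on the underside of the cover's grey finger tab, midway, 3 mm from its front edge (82 mm from the hinge pin); moves with the cover. Tab: 32 mm wide, 4 mm thick, sticks out 17 mm from the foot of the cover's front wall and overhangs the console's front edge by 13 mm. Shut, its underside is 14 mm off the panel, 62 mm above the bench, with free space in front and below
- lamp_toggle (a joint): lamp toggle under the cover, rad: 0 = off (leaning to the front), 0.50 = on (leaning to the hinge). It snaps over past the middle and stays; 2 to 4 N at the bat. Pivot 40 mm up the panel from its front edge (34 mm in front of the hinge pin), 8 mm off the panel; steel bat 27 mm long, 8 to 12 mm thick
- lamp_toggle_tip (a point): tip of the lamp toggle, on its centre line, 26 mm from the pivot: it travels 13 mm along the panel from off to on, some 33 mm off the panel
- fan_toggle (a joint): the small bare toggle of the fan, 66 mm to the right (-y) of the lamp toggle and without a cover, bat 22 mm long: 0 as found, 0.50 the other way; to be left alone
- petri_dish: Petri dish, glass, 60 mm across and 16 mm high, on the bench between the two units, nearer the robot; a bystander; origin at the middle of its underside
- vial: small capped glass vial, 22 mm across and 44 mm high, standing on the bench just in front of one front corner of the console (the right-hand one seen from the robot); a bystander; origin at the middle of its underside
- slide_box: grey plastic slide box, 81 x 99 x 34 mm, lying on top of the chamber; a bystander; origin at the middle of its underside
- reagent_bottle: amber bottle, 68 mm across and 150 mm high, off to the right; a bystander; origin at the middle of its underside
- tip_box: white pipette-tip box, 86 x 124 x 67 mm, off to the left; a bystander; origin at the middle of its underside
- tweezers: steel tweezers, about 140 mm long and 10 mm high, lying to the left; a bystander; origin at the middle of its underside
- marker: marker pen, 130 mm long and 15 mm thick, lying to the right; a bystander; origin at the middle of its underside

How it is judged:
By the outcome, as a careful person would: the job done as asked, in the order asked, and still so for the second after the job is handed in, with the robot touching nothing.
It also fails if it takes over 50 s, if anything falls off the work surface, if the arm or the gripper's body presses on something with over 40 N, if the wrist force passes 120 N, or if a joint passes its speed limit or range.

## Working session

There is one attempt and no reset: what is moved stays moved. The work goes in short steps, Python scripts to look and compute and a shell command to move; the robot and the scene stay as the last step left them, time stands still between calls to the robot, and variables do not carry over. Pictures are saved under pics/ and viewed, at most 10 in all, crops included, and the job is handed in when it is done.

```bash
mkdir -p pics; ls; python3 - <<'E'
from station import sensors, imaging, job, ctrl
import cv2
s=sensors.observe(); print(s['clock'],s['position'],s['orientation'],s['grip_width'],ctrl.finger_overhang)
for n in('scene','top'):
    cv2.imwrite(f'pics/{n}0.png',imaging.read_camera(n)[:,:,::-1])
    c=imaging.calibration(n);print(n,c['intrinsics'],c['R'],c['t'])
E
```

```text
pics
0.0 [0.23099414 0.58021714 0.24292012] [-7.78435391e-05  1.88302687e-01  9.82110708e-01 -8.06030982e-04] 0.09161347791681887 0.017
scene [[489.56493839   0.         314.92225055]
 [  0.         489.56493839 239.77993826]
 [  0.           0.           1.        ]] [[ 0.39367235  0.91913988  0.01428187]
 [ 0.51350795 -0.20699869 -0.83274313]
 [-0.76245109  0.33516179 -0.5534753 ]] [-0.21884481 -0.1665684   1.94449597]
top [[587.70269783   0.         317.22839096]
 [  0.         587.70269783 239.83327523]
 [  0.           0.           1.        ]] [[ 0.02126146 -0.99968013  0.01369636]
 [-0.9868454  -0.02318056 -0.15999633]
 [ 0.16026264 -0.01011443 -0.98702259]] [-0.020389    0.54963841  1.55598211]
```

View pics/scene0.png

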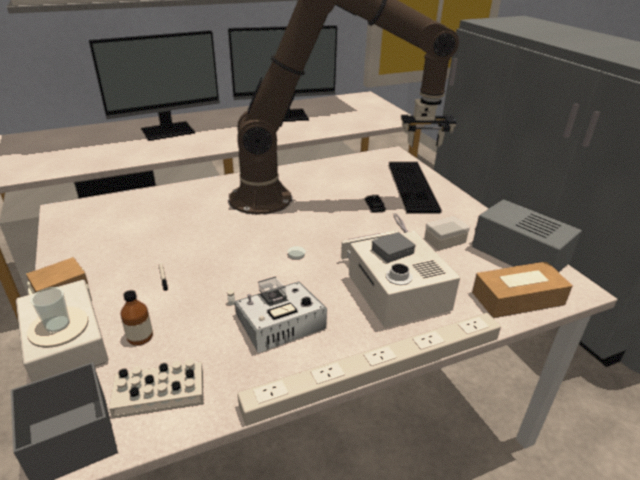

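View pics/top0.png

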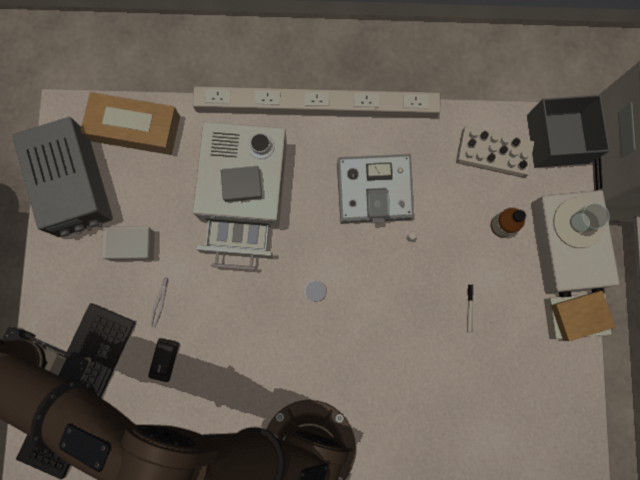

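The top view shows the chamber at about (240,172), with the drawer out and its handle at about (233,267). The console is at about (375,188) with the cover tab at about (379,222), the dish at (316,291) and the vial at (412,237). I'll zoom in for the edges.

```bash
python3 - <<'E'
import cv2,numpy as np
a=cv2.imread('pics/top0.png')
A=cv2.resize(a[200:280,185:295],None,fx=5,fy=5,interpolation=2)
B=cv2.resize(a[145:245,325:425],None,fx=5,fy=5,interpolation=2)[:500]
out=np.zeros((600,800,3),np.uint8)
A=cv2.resize(a[205:275,195:275],(400,350),interpolation=2)
B=cv2.resize(a[150:245,335:415],(400,475),interpolation=2)
out[:350,:400]=A; out[:475,400:]=B
cv2.imwrite('pics/crop.png',out)
E
```

```text
(no output)
```

View pics/crop.png

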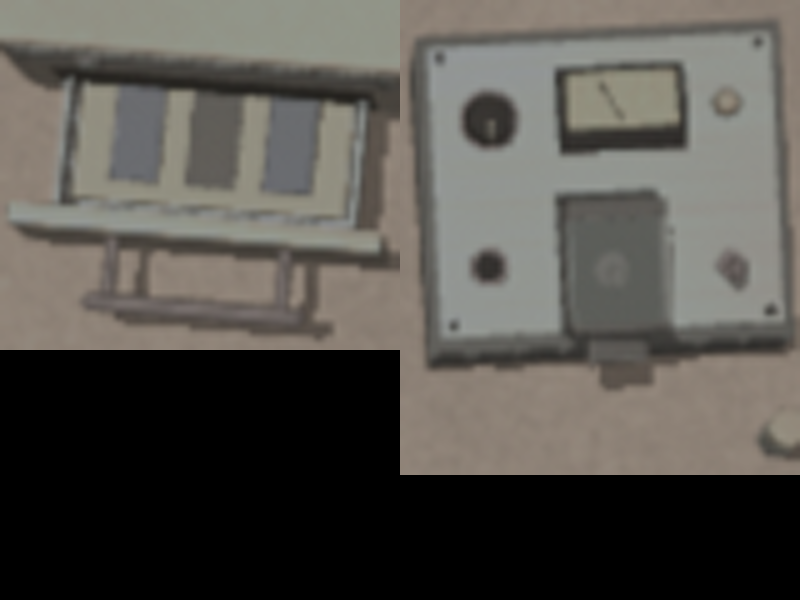

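The crop shows the handle bar running from (212,265) to (255.4,268.6) and the panel's outer top edge from (197.4,249.4) to (271,254.6). The console's front edge runs from (341,218.4) to (413.5,215.2), with the tab's front edge centred on (378.6,222) and the hood at x 366–388.

```bash
cat > h.py <<'E'
import numpy as np
from station import sensors, imaging, job, ctrl
from scipy.spatial.transform import Rotation as Rn
def ray(name,uv,z,c=None):
    c=c or imaging.calibration(name)
    K,R,t=map(np.array,(c['intrinsics'],c['R'],c['t']))
    d=R.T@np.linalg.solve(K,[*uv,1]);o=-R.T@t
    return o+d*(z-o[2])/d[2]
def proj(name,X):
    c=imaging.calibration(name);p=np.array(c['intrinsics'])@(np.array(c['R'])@X+np.array(c['t']));return p[:2]/p[2]
def pose():
    s=sensors.observe();q=s['orientation'];return np.array(s['position']),Rn.from_quat([*q[1:],q[0]]).as_matrix(),s
E
python3 - <<'E'
from h import *
np.set_printoptions(precision=4,suppress=True)
for n,uv,z in [('bar L',(212,264.5),.055),('bar R',(255.4,268),.055),('panelL',(197.4,249.4),.08),('panelR',(271,254.6),.08),
 ('chfrontL',(195,215),.13),('conFL',(341,218.4),.05),('conFR',(413.5,215.2),.05),('conBL',(338,157.6),.08),('conBR',(410.6,154.4),.08),
 ('tab',(378.6,222),.064),('hoodbackL',(366.8,189.2),.09),('hoodbackR',(387,188.6),.09),('dish',(316,291),.008),('vial',(412,237),.044),('fan',(481.6,203),.08)]:
    print(n,ray('top',uv,z))
p,R,s=pose();print(R)
E
```

```text
bar L [0.4747 0.2725 0.055 ]
bar R [0.4679 0.1561 0.055 ]
panelL [0.5111 0.3089 0.08  ]
panelR [0.5017 0.1138 0.08  ]
chfrontL [0.5937 0.3102 0.13  ]
conFL [ 0.6099 -0.0717  0.05  ]
conFR [ 0.6236 -0.2702  0.05  ]
conBL [ 0.7725 -0.0595  0.08  ]
conBR [ 0.7866 -0.2578  0.08  ]
tab [ 0.5996 -0.1729  0.064 ]
hoodbackL [ 0.6834 -0.1378  0.09  ]
hoodbackR [ 0.6864 -0.1921  0.09  ]
dish [ 0.4134 -0.0081  0.008 ]
vial [ 0.5639 -0.2668  0.044 ]
fan [ 0.6553 -0.4492  0.08  ]
[[-0.9291  0.3699 -0.0004]
 [ 0.3699  0.9291 -0.0014]
 [-0.0001 -0.0014 -1.    ]]
```

```bash
cat >> h.py <<'E'
# unit frames: (front-edge origin xy, yaw)
CON=(np.array([.6168,-.171]),.069); CH=(np.array([.589,.2075]),-.048)
def target(frame,x,y,z,tilt,tip=False):
    """tool pose: (x,y,z) mm in frame, tilt deg from straight down towards frame +x; tool y along frame y; tip: point is the fingertip"""
    o,a=frame; F=Rn.from_euler('z',a).as_matrix(); t=np.radians(tilt)
    zt=F@[np.sin(t),0,-np.cos(t)]; yt=F@[0,1.,0]; R=np.c_[np.cross(yt,zt),yt,zt]
    P=np.r_[o,0]+F@np.array([x,y,z])/1000
    return P-(ctrl.finger_overhang*zt if tip else 0),R
def go(frame,*a,**k):
    p,R,s=pose();P,Q=target(frame,*a,**k)
    print('shift',np.round(R.T@(P-p)*1000,1),'turn',np.round(Rn.from_matrix(R.T@Q).as_rotvec(),3),'P',P.round(3))
def where(frame):
    p,R,s=pose();o,a=frame;F=Rn.from_euler('z',a).as_matrix()
    f=lambda q:(F.T@(q-np.r_[o,0])*1000).round(1)
    print('t',s['clock'],'tcp',f(p),'tip',f(p+ctrl.finger_overhang*R[:,2]),'tilt',np.degrees(np.arctan2((F.T@R[:,2])[0],-R[2,2])).round(1),'F',(F.T@np.array(s['force'])).round(1),'w',s['grip_width'])
E
python3 - <<'E'
from h import *
go(CH,-185,0,150,0)
E
```

```text
shift [-295.5 -273.9   93.4] turn [-0.001 -0.    -0.331] P [0.404 0.216 0.15 ]
```

```bash
python3 -m handwheel '[[0,-296,-274,93,0,0,-0.33],[0,-296,-274,93,0,0,-0.33],[0,-296,-274,93,0,0,-0.33],[0,-296,-274,93,0,0,-0.33],[0,-296,-274,93,0,0,-0.33],[0,-296,-274,93,0,0,-0.33],[0,-296,-274,93,0,0,-0.33],[0,-296,-274,93,0,0,-0.33]]' 20; python3 -m handwheel '[[0,0,0,0,0,0,0],[0,0,0,0,0,0,0]]'
python3 - <<'E'
from h import *
where(CH); go(CH,-185,0,150,0); go(CH,-150,0,48,0)
E
```

```text
clock: 0.9
position: [0.3993, 0.227, 0.1535]
orientation: [0.0, 0.024, 1.0, 0.0]
force: [1.7, -0.0, 0.3]
grip_width: 0.032
gripper_force: 0.0
clock: 1.1
position: [0.3992, 0.2277, 0.1536]
orientation: [-0.0, 0.026, 1.0, -0.0]
force: [-0.3, 0.4, 0.8]
grip_width: 0.0167
gripper_force: 0.0
t 1.1 tcp [-190.6   11.1  153.6] tip [-190.6   11.1  136.6] tilt -0.0 F [-0.3  0.4  0.8] w 0.016742174022917663
shift [ -5.6 -11.    3.6] turn [-0.001 -0.001 -0.004] P [0.404 0.216 0.15 ]
shift [-40.7 -10.8 105.5] turn [-0.001 -0.001 -0.004] P [0.439 0.215 0.048]
```

```bash
python3 -m handwheel '[[0,-20,-11,40,0,0,0],[0,-35,-11,80,0,0,0],[0,-40,-11,105,0,0,0],[0,-40,-11,105,0,0,0],[0,-40,-11,105,0,0,0],[0,-40,-11,105,0,0,0]]' 20
python3 - <<'E'
from h import *
import cv2
where(CH)
cv2.imwrite('pics/w1.png',imaging.read_camera('wrist')[:,:,::-1])
E
```

```text
clock: 1.7
position: [0.4385, 0.2173, 0.0503]
orientation: [0.001, 0.024, 1.0, 0.001]
force: [0.6, 0.3, 0.5]
grip_width: 0.0002
gripper_force: 0.0
t 1.7 tcp [-150.8    2.6   50.3] tip [-150.8    2.6   33.3] tilt 0.1 F [0.6 0.4 0.5] w 0.00017886630446481102
```

View pics/w1.png

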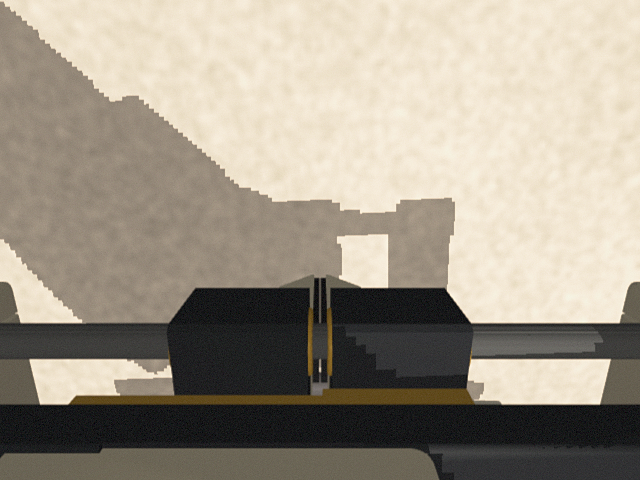

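The wrist view looks down past the closed fingers (tips at about (320,280)) onto bare bench, and nothing else is in the way. Pushing now.

```bash
python3 -m handwheel '[[0,-12,-2,2,0,0,0],[0,-24,-2,2,0,0,0],[0,-36,-2,2,0,0,0],[0,-48,-2,2,0,0,0],[0,-58,-2,2,0,0,0],[0,-66,-2,2,0,0,0],[0,-72,-2,2,0,0,0],[0,-72,-2,2,0,0,0]]'
python3 -m handwheel '[[0,-3,0,0,0,0,0],[0,-6,0,0,0,0,0],[0,-9,0,0,0,0,0],[0,-9,0,0,0,0,0]]'
python3 - <<'E'
from h import *
import cv2
where(CH)
a=imaging.read_camera('top')[:,:,::-1]
cv2.imwrite('pics/t2.png',cv2.resize(a[190:290,180:300],(720,600),interpolation=2))
E
```

```text
clock: 2.55
position: [0.5115, 0.2102, 0.0468]
orientation: [0.001, 0.025, 1.0, 0.0]
force: [-0.0, 0.3, -0.3]
grip_width: 0.0006
gripper_force: 0.0
clock: 2.95
position: [0.5195, 0.21, 0.0468]
orientation: [0.0, 0.024, 1.0, 0.0]
force: [-0.2, 0.1, -0.3]
grip_width: 0.0003
gripper_force: 0.2
t 2.95 tcp [-69.5  -0.9  46.8] tip [-69.5  -0.9  29.8] tilt 0.0 F [-0.2  0.1 -0.3] w 0.00033676278780005354
```

View pics/t2.png

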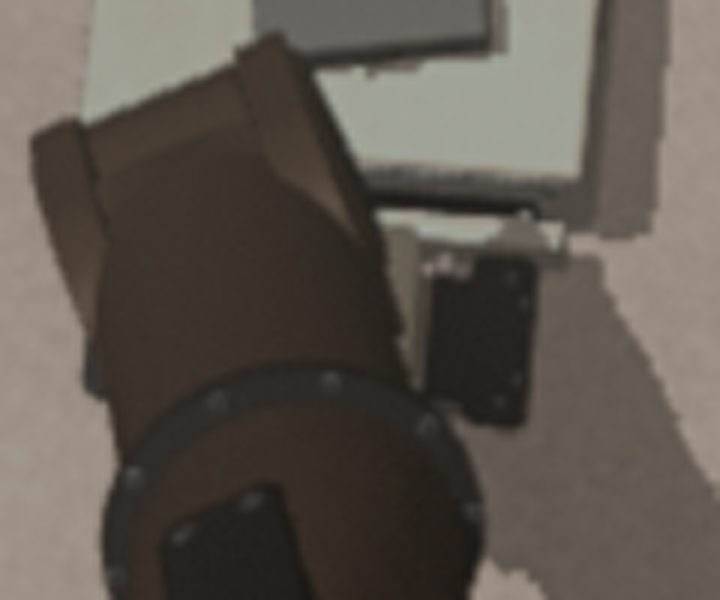

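The drawer has moved almost home: the panel top is at about row 235 and the housing edge at about row 190. I'll keep pushing until the force rises.

```bash
for i in 1 2; do python3 -m handwheel '[[0,-2,0,0,0,0,0],[0,-4,0,0,0,0,0]]' | grep -E 'pos|force'; done; python3 -m handwheel '[[0,-2,0,0,0,0,0],[0,-3,0,0,0,0,0]]' | grep -E 'pos|force'
```

```text
position: [0.523, 0.2098, 0.0469]
force: [-2.3, -0.2, -0.2]
gripper_force: 1.1
position: [0.5273, 0.2096, 0.0468]
force: [-2.2, 0.7, 0.2]
gripper_force: 1.1
position: [0.5296, 0.2094, 0.0468]
force: [-7.6, -0.3, 4.6]
gripper_force: 3.6
```

```bash
for i in 1 2; do python3 -m handwheel '[[0,-2,0,0,0,0,0],[0,-2,0,0,0,0,0]]' | grep -E 'pos|force'; done
```

```text
position: [0.5297, 0.2094, 0.0466]
force: [-11.4, -0.9, 8.7]
gripper_force: 5.5
position: [0.5298, 0.2095, 0.0465]
force: [-17.7, -1.1, 14.2]
gripper_force: 8.6
```

The finger has hit a hard stop where home was predicted (TCP -59 mm against -62). I'll back off, rise and check.

```bash
python3 -m handwheel '[[0,6,0,0,0,0,0],[0,25,0,0,0,0,0],[0,40,0,-20,0,0,0],[0,60,0,-60,0,0,0],[0,80,0,-110,0,0,0],[0,100,50,-150,0,0,0],[0,120,-90,-150,0,0,0],[0,120,-90,-150,0,0,0]]' | grep -E 'pos|clock'
python3 - <<'E'
from h import *
import cv2
where(CON)
a=imaging.read_camera('top')[:,:,::-1]
cv2.imwrite('pics/t3.png',cv2.resize(a[150:290,185:425],(800,467),interpolation=2))
go(CON,-90,-2,150,50,tip=True)
E
```

```text
clock: 4.8
position: [0.418, 0.1553, 0.1957]
t 4.8 tcp [-175.8  339.3  195.7] tip [-175.7  339.3  178.7] tilt 0.3 F [ 1.1 -2.2  0.2] w 0.0007032070008739758
shift [-115.5 -319.6   35.2] turn [-0.055 -0.871 -0.112] P [ 0.514 -0.18   0.161]
```

View pics/t3.png

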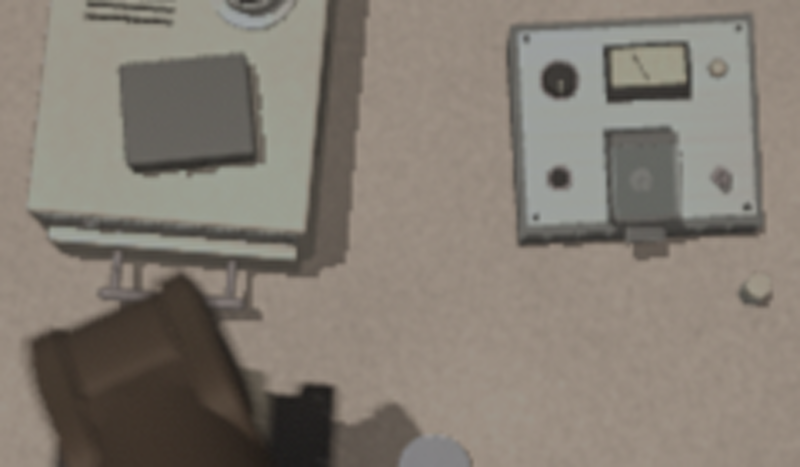

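The drawer is home: the panel is flush against the housing (front edge at about rows 238–256), its handle is visible, and the bystanders haven't moved. Console depth and tab position both suggest the origin is about 3.5 mm nearer, so I'm updating it before going over.

```bash
sed -i 's/\.6168,-\.171/.6133,-.1712/' h.py
python3 -m handwheel '[[0,-115,-320,35,-0.055,-0.87,-0.11],[0,-115,-320,35,-0.055,-0.87,-0.11],[0,-115,-320,35,-0.055,-0.87,-0.11],[0,-115,-320,35,-0.055,-0.87,-0.11],[0,-115,-320,35,-0.055,-0.87,-0.11],[0,-115,-320,35,-0.055,-0.87,-0.11],[0,-115,-320,35,-0.055,-0.87,-0.11],[0,-115,-320,35,-0.055,-0.87,-0.11]]' | grep -E 'pos|clock'
python3 -m handwheel '[[0,0,0,0,0,0,0]]' | grep clock
python3 - <<'E'
from h import *
import cv2
where(CON); print(pose()[2]['joints'])
cv2.imwrite('pics/w4.png',imaging.read_camera('wrist')[:,:,::-1])
go(CON,-60,0,42,55,tip=True)
for X in ([-13,0,62],[0,100,50],[0,-100,50],[0,0,50]): 
    o,a=CON;print(X,proj('wrist',np.r_[o,0]+Rn.from_euler('z',a).as_matrix()@np.array(X)/1000))
E
```

```text
clock: 5.65
position: [0.4709, -0.0115, 0.1891]
clock: 5.75
t 5.75 tcp [-132.8  167.2  188.6] tip [-124.3  168.1  173.8] tilt 29.8 F [-0.4 -1.  -0.7] w 0.00038966403834599404
[-0.16876731  0.04100395  0.14021501  2.42727403 -0.45004802  0.17314586
  2.01238625]
shift [   9.9 -175.1  139.4] turn [ 0.041 -0.443 -0.046] P [ 0.54  -0.176  0.052]
[-13, 0, 62] [111.80779398 274.53657256]
[0, 100, 50] [236.17049428 267.19011124]
[0, -100, 50] [  4.81707985 278.91595547]
[0, 0, 50] [121.80408132 272.98662281]
```

View pics/w4.png

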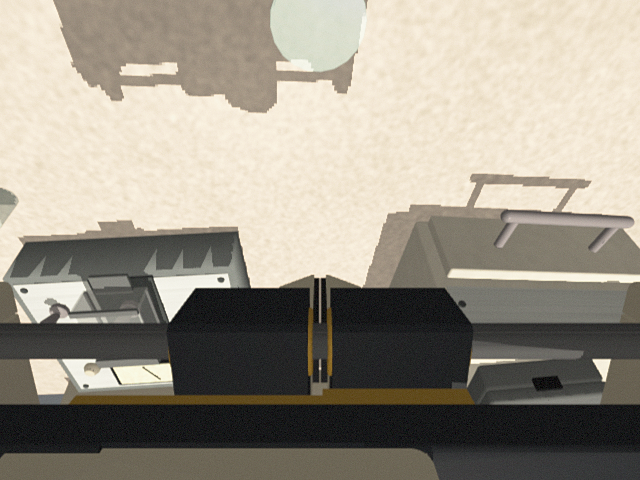

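The wrist view shows the console at left (front edge about row 240, tab at (110,280)) and the drawer home at right. Tilting forward has run j6 into its lower limit, so I need the other wrist branch (j5 near π). I'll untilt and rise first, then turn about the forearm axis.

```bash
cat >> h.py <<'E'
def flip(rows=8,step=.145,sgn=1):
    p,R,s=pose();j=np.array(s['joints'])
    f=np.array([-np.sin(j[5])*np.sin(j[6]),np.sin(j[5])*np.cos(j[6]),np.cos(j[5])])
    print('t',s['clock'],'j',j.round(2),'p',p.round(3),'f_world',(R@f).round(2),'z',R[:,2].round(2),'x',R[:,0].round(2),'turn',(sgn*rows*step*f).round(3))
E
python3 - <<'E'
from h import *
go(CON,-140,60,300,0)
c=imaging.calibration('wrist');p,R,s=pose();print('cam in tool',R.T@(-np.array(c['R']).T@np.array(c['t'])-p),'axis',R.T@np.array(c['R'])[2])
E
```

```text
shift [ -53.1 -100.4 -105.7] turn [ 0.058  0.517 -0.022] P [ 0.469 -0.121  0.3  ]
cam in tool [ 0.07451947 -0.00087239 -0.14115149] axis [-2.78199766e-01  4.85150725e-04  9.60523115e-01]
```

```bash
python3 -m handwheel '[[0,-53,-100,-106,0.058,0.517,-0.022],[0,-53,-100,-106,0.058,0.517,-0.022],[0,-53,-100,-106,0.058,0.517,-0.022],[0,-53,-100,-106,0.058,0.517,-0.022],[0,-53,-100,-106,0.058,0.517,-0.022],[0,-53,-100,-106,0.058,0.517,-0.022]]' | grep -E 'pos|clock'
python3 -c "
from h import *
flip()"
```

```text
clock: 6.4
position: [0.4711, -0.1232, 0.3011]
t 6.4 j [-0.21  0.15  0.41  1.84 -0.06  1.16  1.86] p [ 0.471 -0.123  0.301] f_world [ 0.9 -0.2 -0.4] z [-0. -0. -1.] x [-1.   -0.07  0.  ] turn [-1.021 -0.303  0.461]
```

```bash
python3 -m handwheel '[[0,0,0,0,-0.1,-0.6,0],[0,0,0,0,-0.1,-0.6,0],[0,0,0,0,-0.1,-0.6,0],[0,0,0,0,-0.1,-0.6,0],[0,0,0,0,-0.1,-0.6,0]]' | grep -E 'pos|clock'
python3 -c "
from h import *
flip()"
```

```text
clock: 6.9
position: [0.4643, -0.1211, 0.297]
t 6.9 j [-0.19 -0.14  0.53  2.28 -0.53  0.52  2.39] p [ 0.464 -0.121  0.297] f_world [ 0.8  -0.24 -0.55] z [ 0.56  0.13 -0.82] x [-0.83 -0.02 -0.56] turn [-0.397 -0.422  1.005]
```

```bash
python3 -m handwheel '[[0,0,0,0,-0.05,-0.052,0.125],[0,0,0,0,-0.1,-0.105,0.25],[0,0,0,0,-0.15,-0.157,0.375],[0,0,0,0,-0.2,-0.21,0.5]]' | grep -E 'pos|clock'
python3 -c "
from h import *
flip()"
```

```text
clock: 7.3
position: [0.4667, -0.1226, 0.2997]
t 7.3 j [-0.45 -0.16  0.99  2.4  -1.16  0.57  2.73] p [ 0.467 -0.123  0.3  ] f_world [ 0.68 -0.3  -0.67] z [ 0.71  0.26 -0.66] x [-0.69  0.44 -0.57] turn [-0.249 -0.57   0.979]
```

```bash
python3 -m handwheel '[[0,0,0,0,0.031,0.071,-0.122],[0,0,0,0,0.062,0.142,-0.245],[0,0,0,0,0.093,0.213,-0.367],[0,0,0,0,0.125,0.285,-0.49],[0,0,0,0,0.156,0.356,-0.612],[0,0,0,0,0.187,0.427,-0.734],[0,0,0,0,0.218,0.5,-0.857],[0,0,0,0,0.249,0.57,-0.98]]' | grep -E 'pos|clock'
python3 -c "
from h import *
flip(sgn=-1)"
```

```text
clock: 8.1
position: [0.4685, -0.1213, 0.3014]
t 8.1 j [-0.38 -0.05  0.53  2.07  0.01  0.82  2.33] p [ 0.469 -0.121  0.301] f_world [ 0.89 -0.12 -0.44] z [ 0.29 -0.03 -0.96] x [-0.78 -0.58 -0.22] turn [ 0.615  0.583 -0.792]
```

```bash
python3 -m handwheel '[[0,0,0,0,0.077,0.073,-0.1],[0,0,0,0,0.154,0.146,-0.2],[0,0,0,0,0.23,0.22,-0.3],[0,0,0,0,0.307,0.292,-0.4],[0,0,0,0,0.384,0.364,-0.5],[0,0,0,0,0.46,0.437,-0.6],[0,0,0,0,0.54,0.51,-0.7],[0,0,0,0,0.615,0.583,-0.8]]' | grep -E 'pos|clock'
python3 -c "
from h import *
flip(sgn=-1)"
```

```text
clock: 8.9
position: [0.4691, -0.12, 0.3013]
t 8.9 j [-0.66  0.12  0.14  2.3   1.11  1.13  1.66] p [ 0.469 -0.12   0.301] f_world [ 0.58  0.32 -0.75] z [ 0.39 -0.72 -0.57] x [-0.38 -0.7   0.61] turn [ 1.043  0.095 -0.499]
```

```bash
python3 -m handwheel '[[0,0,0,0,0.13,0.012,-0.062],[0,0,0,0,0.26,0.024,-0.125],[0,0,0,0,0.39,0.036,-0.187],[0,0,0,0,0.52,0.05,-0.25],[0,0,0,0,0.65,0.06,-0.31],[0,0,0,0,0.78,0.07,-0.37]]' | grep -E 'pos|clock'
python3 -c "
from h import *
flip(sgn=-1); go(CON,-140,0,300,65)"
```

```text
clock: 9.5
position: [0.4743, -0.1177, 0.295]
t 9.5 j [-0.09  0.36 -0.71  2.55  1.55  1.52  1.36] p [ 0.474 -0.118  0.295] f_world [ 0.07  0.37 -0.93] z [ 0.66 -0.7  -0.28] x [-0.19 -0.52  0.83] turn [ 1.133 -0.243 -0.06 ]
shift [37.2 29.3 42. ] turn [-0.432 -0.937  2.128] P [ 0.474 -0.181  0.3  ]
```

```bash
python3 -c "
from h import *
go(CON,-70,0,330,60)"
```

```text
shift [ 46.  -38.   76.4] turn [-0.521 -0.888  2.091] P [ 0.543 -0.176  0.33 ]
```

```bash
python3 -m handwheel '[[0,46,-38,76,-0.032,-0.055,0.13],[0,46,-38,76,-0.065,-0.11,0.26],[0,46,-38,76,-0.097,-0.165,0.39],[0,46,-38,76,-0.13,-0.22,0.52],[0,46,-38,76,-0.162,-0.276,0.65],[0,46,-38,76,-0.195,-0.33,0.78],[0,46,-38,76,-0.227,-0.386,0.91],[0,46,-38,76,-0.26,-0.444,1.045]]' | grep -E 'pos|clock'
python3 -c "
from h import *
flip(sgn=-1); go(CON,-70,0,330,60)"
```

```text
clock: 10.3
position: [0.5422, -0.175, 0.3304]
t 10.3 j [ 0.48 -0.02 -0.48  2.28  1.4   0.38  1.23] p [ 0.542 -0.175  0.33 ] f_world [ 0.77 -0.   -0.64] z [ 0.68 -0.37 -0.64] x [-0.57 -0.81 -0.14] turn [ 0.404 -0.144 -1.078]
shift [ 0.2 -0.8  1.5] turn [-0.262 -0.443  1.04 ] P [ 0.543 -0.176  0.33 ]
```

```bash
python3 -c "
from h import *
go(CON,-90,0,200,65)"
```

```text
shift [ 30.3 106.4  71.5] turn [-0.217 -0.522  1.055] P [ 0.524 -0.177  0.2  ]
```

```bash
python3 -m handwheel '[[0,30,106,71,-0.027,-0.065,0.13],[0,30,106,71,-0.054,-0.13,0.26],[0,30,106,71,-0.08,-0.196,0.395],[0,30,106,71,-0.108,-0.26,0.53],[0,30,106,71,-0.135,-0.326,0.66],[0,30,106,71,-0.163,-0.39,0.79],[0,30,106,71,-0.19,-0.457,0.92],[0,30,106,71,-0.217,-0.522,1.055]]' | grep -E 'pos|clock'
python3 -c "
from h import *
flip(sgn=-1); where(CON);go(CON,-60,0,80,65,tip=True)"
```

```text
clock: 11.1
position: [0.5213, -0.1757, 0.1984]
t 11.1 j [ 0.91  0.31 -0.74  2.53  2.92  0.55 -0.54] p [ 0.521 -0.176  0.198] f_world [ 0.41  0.11 -0.91] z [ 0.78 -0.15 -0.61] x [-0.58 -0.53 -0.62] turn [-0.312 -0.523 -0.987]
t 11.1 tcp [-92.1   1.8 198.4] tip [-79.   -1.6 188.1] tilt 51.8 F [-0.4  0.  -0.8] w 0.0005728036979619272
shift [59.6 51.  80.6] turn [-0.137 -0.277  0.539] P [ 0.538 -0.176  0.087]
```

```bash
python3 -m handwheel '[[0,60,51,40,-0.03,-0.06,0.13],[0,60,51,60,-0.06,-0.1,0.26],[0,60,51,80,-0.09,-0.15,0.39],[0,60,51,80,-0.137,-0.2,0.54],[0,60,51,80,-0.137,-0.2,0.54],[0,60,51,80,-0.137,-0.2,0.54]]' | grep -E 'pos|clock'
python3 -c "
from h import *
import cv2
flip(sgn=-1); where(CON);go(CON,-50,0,45,58,tip=True)
cv2.imwrite('pics/w5.png',imaging.read_camera('wrist')[:,:,::-1])
o,a=CON
for X in ([-13,16,62],[-13,-16,62],[0,100,50],[0,-100,50]): 
    print(X,proj('wrist',np.r_[o,0]+Rn.from_euler('z',a).as_matrix()@np.array(X)/1000))
"
```

```text
clock: 11.7
position: [0.5389, -0.1804, 0.0898]
t 11.7 j [ 1.29  1.03 -1.04  2.53  3.12  0.89 -0.57] p [ 0.539 -0.18   0.09 ] f_world [ 0.32  0.66 -0.68] z [ 0.87  0.04 -0.48] x [-0.48 -0.02 -0.88] turn [-0.487 -0.755 -0.733]
t 11.7 tcp [-74.8  -4.1  89.8] tip [-60.   -4.5  81.6] tilt 61.1 F [-0.5 -0.1 -0.1] w 0.0008394853780794396
shift [26.4  4.5 26.3] turn [-0.024  0.054 -0.01 ] P [ 0.549 -0.176  0.054]
[-13, 16, 62] [359.81692554 267.75908104]
[-13, -16, 62] [303.9832369  267.84041646]
[0, 100, 50] [496.70900422 250.79455436]
[0, -100, 50] [170.19476746 251.63474954]
```

View pics/w5.png

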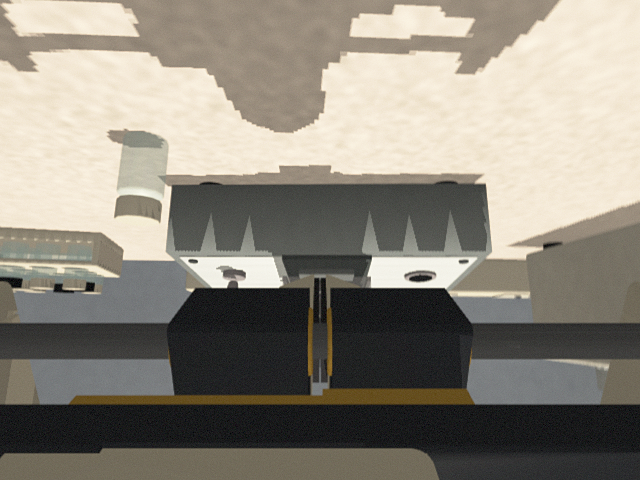

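The wrist view is inverted. The console front runs from (168,252) to (490,251) and the tab is centred at about (327,276), with the fingers aligned on it. The console is about 2–3 mm to the right of my estimate, so I'm updating and going to just in front of and below the tab.

```bash
sed -i 's/\.6133,-\.1712/.6150,-.1732/' h.py
python3 -m handwheel '[[0,15,2,5,-0.02,0.03,-0.01],[0,30,2,15,-0.02,0.05,-0.01],[0,33,2,20,-0.02,0.05,-0.01],[0,33,2,20,-0.02,0.05,-0.01]]' | grep -E 'pos|clock'
python3 -c "
from h import *
flip(sgn=-1); where(CON);go(CON,-10,0,44,58,tip=True)"
```

```text
clock: 12.15
position: [0.5428, -0.18, 0.0518]
t 12.15 j [ 1.25  1.07 -0.98  2.5   3.12  0.87 -0.53] p [ 0.543 -0.18   0.052] f_world [ 0.3   0.67 -0.68] z [ 0.85  0.05 -0.53] x [-0.53 -0.05 -0.85] turn [-0.451 -0.763 -0.748]
t 12.15 tcp [-72.5  -1.8  51.8] tip [-58.1  -2.   42.8] tilt 58.2 F [-0.  -0.2  0.6] w 0.00038496966150203607
shift [-26.4   1.9  40.2] turn [-0.01   0.003  0.011] P [ 0.591 -0.175  0.053]
```

```bash
python3 -m handwheel '[[0,-6,1,10,-0.01,0,0.01],[0,-13,1,20,-0.01,0,0.01],[0,-20,2,30,-0.01,0,0.01],[0,-24,2,36,-0.01,0,0.01],[0,-26,2,40,-0.01,0,0.01],[0,-26,2,40,-0.01,0,0.01]]' | grep -E 'pos|clock'
python3 -c "
from h import *
import cv2
where(CON)
cv2.imwrite('pics/w6.png',imaging.read_camera('wrist')[150:400,100:540,::-1])
cv2.imwrite('pics/w6.png',cv2.hconcat([cv2.resize(cv2.imread('pics/w6.png'),(440,250)),cv2.resize(np.ascontiguousarray(imaging.read_camera('scene')[240:340,210:354,::-1]),(360,250),interpolation=2)]))
go(CON,-8,0,70,58,tip=True)"
```

```text
clock: 12.75
position: [0.5906, -0.1755, 0.053]
t 12.75 tcp [-24.5  -0.6  53. ] tip [-10.1  -0.6  44.1] tilt 58.2 F [ 0.2 -0.3  0.4] w 0.0005168288617419692
shift [-24.    0.6 -11.3] turn [-0.     0.003  0.001] P [ 0.593 -0.175  0.079]
```

View pics/w6.png

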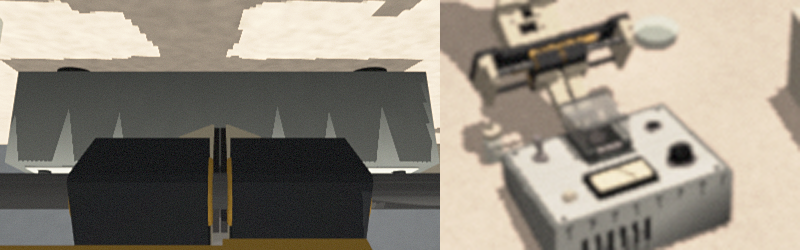

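The closed fingertips sit centred under the tab just in front of the console, nothing is touching (force about 0), and the vial is standing. Next I work out the lift waypoints.

```bash
python3 -c "
from h import *
for w in [(-9,60,58),(-8,78,58),(-3,93,54),(4,107,50),(13,119,44),(20,128,40)]: go(CON,w[0],0,w[1],w[2],tip=True)"
```

```text
shift [-14.9   0.6  -6.9] turn [-0.     0.003  0.001] P [ 0.592 -0.175  0.069]
shift [-30.8   0.6 -15.5] turn [-0.     0.003  0.001] P [ 0.593 -0.175  0.087]
shift [-47.3   0.5 -19.2] turn [-0.001  0.072  0.001] P [ 0.598 -0.174  0.103]
shift [-64.1   0.5 -20.5] turn [-0.001  0.142  0.001] P [ 0.606 -0.174  0.118]
shift [-80.8   0.5 -18.8] turn [-0.001  0.247  0.001] P [ 0.616 -0.173  0.131]
shift [-93.3   0.5 -17.3] turn [-0.001  0.317  0.001] P [ 0.624 -0.173  0.141]
```

```bash
python3 -m handwheel '[[0,-8,0,-3,0,0,0],[0,-15,0,-7,0,0,0],[0,-23,0,-11,0,0,0],[0,-31,0,-15,0,0,0],[0,-31,0,-15,0,0,0]]' | grep -E 'pos|clock|force'
python3 -m handwheel '[[0,-16,0,-4,0,0.07,0],[0,-33,0,-5,0,0.14,0],[0,-33,0,-5,0,0.14,0]]' | grep -E 'pos|clock|force'
python3 -c "
from h import *
import cv2
where(CON)
cv2.imwrite('pics/s7.png',cv2.hconcat([cv2.resize(np.ascontiguousarray(imaging.read_camera('scene')[230:345,200:350,::-1]),(400,300),interpolation=2),cv2.resize(np.ascontiguousarray(imaging.read_camera('wrist')[:,:,::-1]),(400,300))]))
for w in [(13,119,44),(20,128,40)]: go(CON,w[0],0,w[1],w[2],tip=True)"
```

```text
clock: 13.35
position: [0.5941, -0.1755, 0.0891]
force: [-0.2, 0.5, -0.0]
gripper_force: 0.5
clock: 13.65
position: [0.6103, -0.1741, 0.1231]
force: [-0.7, 0.7, -0.1]
gripper_force: 0.5
t 13.65 tcp [ -4.8  -0.5 123.1] tip [  8.3  -0.6 112.2] tilt 50.5 F [-0.7  0.8 -0.1] w 0.0005484247263592167
shift [-15.4   0.8  -0.9] turn [-0.002  0.109  0.004] P [ 0.616 -0.173  0.131]
shift [-28.    0.7  -1.1] turn [-0.003  0.179  0.003] P [ 0.624 -0.173  0.141]
```

View pics/s7.png

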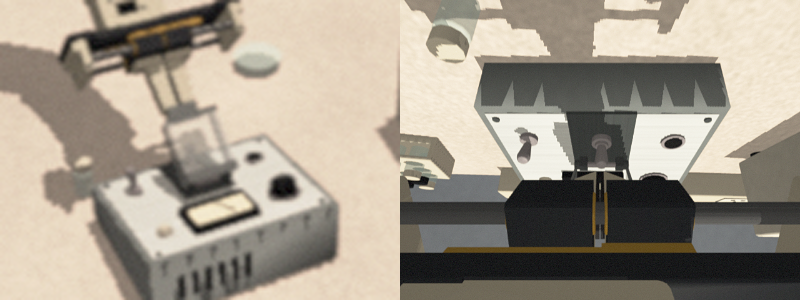

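The cover is lifted and resting on the fingers. The wrist view shows the lamp toggle at about (600,140), centred on the fingers, and the fan toggle off to the left at (525,145). Next I'll go down in front of the bat with less tilt, keeping the cover resting on the fingers.

```bash
python3 -c "
from h import *
for w in [(6,108,44),(3,100,38),(0,90,32),(0,80,30)]: go(CON,w[0],0,w[1],w[2],tip=True)"
```

```text
shift [-2.5  0.8  0.8] turn [-0.002  0.109  0.004] P [ 0.609 -0.174  0.12 ]
shift [3.8 0.9 3.9] turn [-0.003  0.214  0.003] P [ 0.608 -0.174  0.113]
shift [11.7  0.9  8.4] turn [-0.003  0.319  0.003] P [ 0.606 -0.174  0.104]
shift [18.9  0.9 15. ] turn [-0.003  0.354  0.003] P [ 0.607 -0.174  0.095]
```

```bash
python3 -m handwheel '[[0,-2,1,1,0,0.11,0],[0,4,1,4,0,0.21,0],[0,8,1,6,0,0.27,0],[0,12,1,8,0,0.32,0],[0,16,1,12,0,0.35,0],[0,19,1,15,0,0.35,0],[0,19,1,15,0,0.35,0]]' | grep -E 'pos|clock|force'
python3 -c "
from h import *
import cv2
where(CON);print(pose()[2]['joints'])
cv2.imwrite('pics/s8.png',cv2.hconcat([cv2.resize(np.ascontiguousarray(imaging.read_camera('scene')[230:345,200:350,::-1]),(400,300),interpolation=2),cv2.resize(np.ascontiguousarray(imaging.read_camera('wrist')[100:400,120:520,::-1]),(400,300))]))
for w in [(10,79,30),(20,78,30),(27,77,30)]: go(CON,w[0],0,w[1],w[2],tip=True)"
```

```text
clock: 14.45
position: [0.6039, -0.1806, 0.094]
force: [-1.4, -1.1, -0.5]
gripper_force: 0.6
t 14.45 tcp [-11.5  -6.6  94. ] tip [-2.8 -6.9 79.4] tilt 31.1 F [-1.5 -1.  -0.5] w 0.00029649067087873055
[ 0.81963342  0.5640947  -0.68499192  2.12747696  1.42444328  0.17235212
  0.56639804]
shift [-10.2   6.    6.9] turn [-0.017  0.021 -0.002] P [ 0.616 -0.173  0.094]
shift [-18.3   6.2  12.9] turn [-0.017  0.021 -0.002] P [ 0.626 -0.172  0.093]
shift [-23.7   6.3  17.4] turn [-0.017  0.021 -0.002] P [ 0.633 -0.172  0.092]
```

View pics/s8.png

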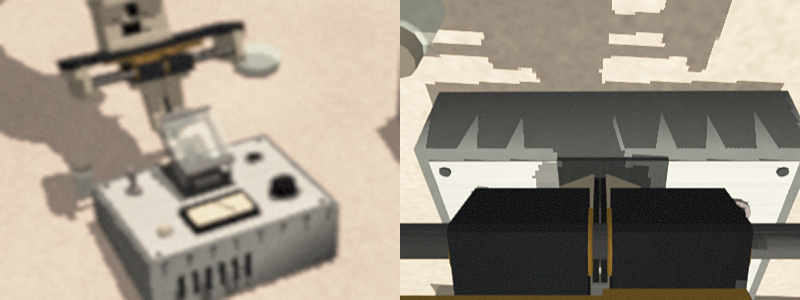

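The cover is still leaning on the fingers, and the tips are in front of the bat. The wrist is near its singularity and y has drifted 6.6 mm, so I'm restoring some tilt and recentring before the push.

```bash
python3 -c "
from h import *
for w in [(0,82,40),(22,80,40),(29,79,40)]: go(CON,w[0],0,w[1],w[2],tip=True)"
```

```text
shift [-0.3  5.9 -0.7] turn [-0.017 -0.154 -0.001] P [ 0.604 -0.174  0.095]
shift [-18.1   6.2  12.4] turn [-0.017 -0.154 -0.001] P [ 0.626 -0.172  0.093]
shift [-23.5   6.2  16.9] turn [-0.017 -0.154 -0.001] P [ 0.633 -0.172  0.092]
```

```bash
python3 -m handwheel '[[0,0,3,-1,-0.01,-0.08,0],[0,0,6,-1,-0.017,-0.154,0],[0,0,6,-1,-0.017,-0.154,0],[0,0,6,-1,-0.017,-0.154,0]]' | grep -E 'pos|clock|force'
python3 -c "
from h import *
where(CON);print(np.round(pose()[2]['joints'],2))
for w in [(15,81,40),(22,80,40),(29,79,40)]: go(CON,w[0],0,w[1],w[2],tip=True)"
```

```text
clock: 14.95
position: [0.6048, -0.1739, 0.0973]
force: [-1.8, -0.9, -1.8]
gripper_force: 0.6
t 14.95 tcp [-10.2   0.   97.3] tip [ 0.9  0.  84.4] tilt 40.6 F [-1.8 -0.8 -1.8] w 0.0005714648669276631
[ 1.1   0.75 -1.05  2.22  2.2   0.39 -0.05]
shift [-8.7 -0.  11.8] turn [-0.    0.01 -0.  ] P [ 0.619 -0.173  0.094]
shift [-13.4  -0.   17.1] turn [-0.    0.01 -0.  ] P [ 0.626 -0.172  0.093]
shift [-18.   -0.   22.4] turn [-0.    0.01 -0.  ] P [ 0.633 -0.172  0.092]
```

Centred at y = 0. Now pushing the bat in steps.

```bash
python3 -m handwheel '[[0,-4,0,6,0,0,0],[0,-9,0,12,0,0,0],[0,-9,0,12,0,0,0]]' | grep -E 'pos|force'
python3 -m handwheel '[[0,-2,0,2,0,0,0],[0,-5,0,5,0,0,0],[0,-5,0,5,0,0,0]]' | grep -E 'pos|force'
python3 -m handwheel '[[0,-2,0,2,0,0,0],[0,-4,0,4,0,0,0],[0,-4,0,4,0,0,0]]' | grep -E 'pos|force'
python3 -c "
from h import *
where(CON)"
```

```text
position: [0.6217, -0.1726, 0.0948]
force: [-1.6, -1.0, -1.2]
gripper_force: 1.2
position: [0.6294, -0.1718, 0.0959]
force: [-1.2, -0.4, -0.8]
gripper_force: 0.4
position: [0.6317, -0.1715, 0.0935]
force: [-21.3, -2.3, 17.2]
gripper_force: 12.5
t 15.85 tcp [16.7  0.5 93.5] tip [27.7  0.5 80.5] tilt 40.2 F [-21.4  -0.8  17.2] w 0.0006836722163124735
```

The force dropped at the snap-over and then hit the on-stop where expected. I'll back out along the tool axis so the cover falls shut.

```bash
python3 -m handwheel '[[0,2,0,-8,0,0,0],[0,2,0,-30,0,0,0],[0,2,0,-60,0,0,0],[0,2,0,-100,0,0,0],[0,2,0,-120,0,0,0],[0,2,0,-120,0,0,0],[0,2,0,-120,0,0,0]]' | grep -E 'pos|force'
python3 -c "
from h import *
import cv2
where(CON)
w=imaging.read_camera('wrist')[:,:,::-1]
cv2.imwrite('pics/s9.png',cv2.hconcat([cv2.resize(np.ascontiguousarray(imaging.read_camera('scene')[230:345,200:350,::-1]),(400,300),interpolation=2),cv2.resize(np.ascontiguousarray(w[100:340,160:480]),(400,300))]))"
```

```text
position: [0.5542, -0.1774, 0.185]
force: [0.2, 0.6, 0.3]
gripper_force: 0.0
t 16.55 tcp [-61.   0. 185.] tip [-50.    0.  172.1] tilt 40.4 F [0.2 0.6 0.3] w 0.0005867124865502247
```

View pics/s9.png

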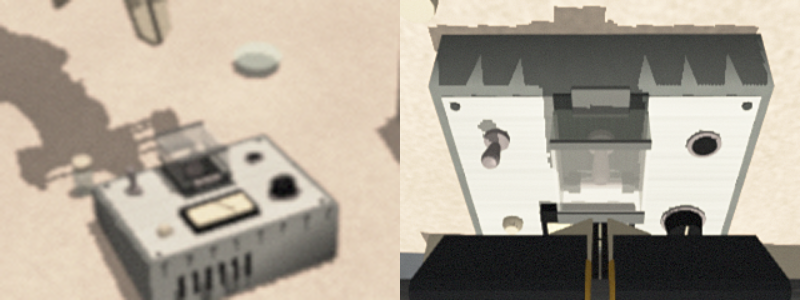

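The cover is shut again, with its tab down at the front. Through it the toggle bat shows at about (600,135)–(600,180). I'll check that against the projected on and off tip positions.

```bash
python3 -c "
from h import *
o,a=CON
for n,X in (('pivot',[38,0,65]),('off',[27.3,0,88.5]),('on',[39.9,0,90.8]),('tab front',[-13,0,66]),('fan pivot',[38,-66,65]),('fan off',[29,-66,85]),('fan on',[40,-66,86])):
    u=proj('wrist',np.r_[o,0]+Rn.from_euler('z',a).as_matrix()@np.array(X)/1000);print(n,(u[0]-160)*1.25+400,(u[1]-100)*1.25)"
```

```text
pivot 600.2935791258194 147.48277082943574
off 600.3069115109987 169.47227981107716
on 600.2422451085296 184.16612195351036
tab front 600.5650961873162 93.464770972147
fan pivot 495.03581079888863 147.22825031986818
fan off 488.2172991708246 165.81347866183708
fan on 491.4472378348628 177.24040792613795
```

I've viewed 12 pictures, which is over the 10 allowed, so I won't open any more. I'll read the bat's end from the image's brightness profile instead.

```bash
python3 -c "
import cv2
g=cv2.cvtColor(cv2.imread('pics/s9.png'),6).astype(int)
for r in range(120,206,4): print(r,[int(g[r,c-2:c+3].mean()) for c in (575,588,594,600,606,612,625)], [int(g[r,c-1:c+2].mean()) for c in (470,484,488,492,496)])"
```

```text
120 [85, 84, 86, 84, 84, 87, 85] [234, 157, 152, 206, 238]
124 [85, 85, 87, 85, 86, 86, 84] [237, 152, 154, 150, 208]
128 [84, 85, 86, 85, 85, 85, 84] [239, 152, 152, 132, 135]
132 [85, 84, 99, 100, 100, 88, 85] [239, 200, 83, 89, 90]
136 [85, 92, 109, 116, 111, 96, 85] [236, 124, 107, 108, 117]
140 [63, 63, 65, 65, 65, 64, 64] [238, 193, 153, 105, 104]
144 [140, 140, 139, 140, 141, 140, 141] [237, 217, 174, 81, 73]
148 [139, 140, 139, 139, 138, 140, 139] [235, 239, 102, 78, 77]
152 [150, 152, 172, 167, 169, 160, 148] [237, 138, 79, 81, 76]
156 [151, 148, 158, 167, 162, 149, 148] [237, 94, 121, 104, 87]
160 [149, 148, 161, 168, 163, 151, 149] [241, 165, 171, 196, 131]
164 [150, 148, 161, 168, 165, 148, 150] [237, 170, 179, 194, 170]
168 [150, 148, 163, 168, 166, 152, 150] [237, 233, 199, 208, 233]
172 [144, 164, 165, 168, 166, 156, 144] [235, 235, 235, 235, 235]
176 [143, 155, 168, 172, 168, 150, 142] [238, 239, 239, 239, 239]
180 [142, 165, 171, 179, 174, 165, 143] [238, 239, 238, 239, 238]
184 [148, 200, 194, 179, 191, 201, 159] [240, 238, 239, 239, 239]
188 [169, 231, 231, 231, 232, 231, 168] [236, 238, 238, 238, 238]
192 [188, 242, 242, 241, 241, 242, 188] [209, 238, 239, 239, 239]
196 [242, 241, 241, 241, 242, 241, 242] [173, 237, 237, 238, 238]
200 [232, 243, 242, 243, 239, 230, 243] [152, 239, 238, 238, 238]
204 [128, 128, 127, 127, 127, 130, 125] [152, 238, 238, 238, 238]
```

The lamp bat ends at about row 184, which matches on (184; off would be 169). The fan bat ends at about 168, as found. Handing in.

```bash
python3 -c "
from station import job
print(job.hand_in())"
```

```text
the job is handed in; nothing more can be done
None
```

I pushed the drawer fully home, then threw the lamp toggle on and let the cover drop shut, leaving the fan toggle as found and seeing no bystander disturbed; it took about 17 s of the 50 s, but I viewed 12 pictures against the limit of 10.

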